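Move the saucepan to the keep-warm ring and hold its lid ready above it

ROBOT

A 7-joint arm with a two-finger parallel gripper is mounted at the origin on a cart in front of the work surface, level with it; the furniture and walls round the work are solid. World frame = base frame: x ahead of the robot, y to its left, z up, the work surface at z = 0. Lengths are in m, angles in rad, forces in N, time in s.
With the tool pointing down it reaches from about 0.4 to 0.85 m from the base axis. Payload 10.4 kg.
Tool frame: the origin (TCP) lies on the centre line of the jaws, within the pads' length; the fingertips stand 11 mm ahead of it and the grasp point (between the pads) lies 8 mm behind it (tip_reach is the distance from the TCP to the fingertips, in m); z points along the fingers, y is the line along which they close (so a half turn about z gives the same grasp; the last joint's range is limited). The gripper opens to 85 mm and grips with 20 to 120 N. Pads are 22 mm wide; open, the fingers measure 114 mm over their backs; the gripper's body (76 mm by 85 mm) begins 54 mm behind the grasp point. The pads swing forward as they close: fully open they stand 13 mm farther back than shut.
Start: joints at [-1.127, 0.332, -0.065, 1.46, 0.022, 1.35, -0.088], TCP at [0.281, 0.558, 0.242] pointing down, gripper open.
Joint ranges: [-2.6, 2.6], [-0.5, 2.12], [-1.47, 1.34], [0.16, 2.42], [-1.27, 4.41], [0.06, 2.06], [-2.6, 2.6]. Speed limits (rad/s): [2.22, 2.22, 2.79, 2.79, 3.14, 3.14, 3.14].

INTERFACE

Orientations are given as a unit quaternion [x, y, z, w].
In Python, from workcell import get_obs, camera, hand_in, tip_reach gives the robot as it stands. The module is installed in compiled form; this text tells all that it offers.
- The arm moves only by the tool move_arm, never from a script. Its argument "plan" is a list of rows, each an object with "delta_pos": the shift along the tool's x, y, z in shares of 1 m (1.0 is 1 m), a list of three; "turn": the turn, a rotation vector about the tool's x, y, z in a scale on which 1.0 is 90 degrees, a list of three; "fingers": the closure, from 0 (fully open) to 1 (shut). A call has 1 to 12 rows; each row is the pose to reach, as a shift and turn from the pose commanded when the call began, along the tool's axes at that moment; what a row does not reach only later rows make up. A row lasts 1/8 s, in which the tool goes at most 62.5 mm and 10.7 degrees, less where a joint would pass 70% of its speed; a pose out of reach is approached as far as the arm can. A shift or turn number past 1, either way, is cut back to 1. A call with a gripper value outside its range is refused whole. The fingers move at their own pace and stop on an object; "force" is the grip in N (left out, the last holds). Time passes only in rows, so rows that repeat a pose let the fingers close. It gives the time, the measured TCP pose, the force, the opening and the grip force at its end, in the units of the state.
- get_obs(): the state, without advancing time (a new reading comes with each control period).
- camera(name): name is "scene" or "top" or "wrist"; returns a dict with "color" (420x560x3 uint8, red, green, blue), "range_z" (420x560 float32, m along the optical axis (not along the pixel's ray), 0 where there is no reading), "fx", "fy", "cx", "cy" (pixels), "R" (3x3) and "t" (3): a world point X has camera coordinates R X + t; the wrist camera has in their place "tool_from_camera" (4x4, takes a point from camera to tool coordinates, whose origin is the TCP and whose axes are the flange's). Camera axes: x right, y down, z forward; pixel columns grow to the right and rows downward; lengths in m; the calibration is good to about 2 mm. A picture is of the moment at which its call begins: read the wrist's pose just before it.
- hand_in(): hands the job in; it is judged then, once.
The state is a dict: "clock": time; "joint_pos": joint angles; "joint_velocities": joint speeds; "tau": joint torques, N m; "position": TCP position; "ee_rot": TCP orientation; "ft_force": force on the tool from outside, world axes, zero at the start; "torque": the same for the moment, N m; "grip_width": opening from 0.0 (shut) to 1.0 (fully open); "grasp_force": force on a finger pad.
Only numpy, scipy, OpenCV 4.12 (cv2) and the standard library are available. Lean on these libraries where they do the work, as an engineer would, in place of code of your own. Each camera call takes 0.05 s, during which the arm holds its last target. There are 200 camera calls.

TASK

Slide the small saucepan along the warming tray from the orange ring to the white ring, without lifting it, so that its base stands inside the white ring. Then fetch its lid over the glasses and the pepper mill and finish still holding the lid: level, centred over the pan and hovering 1 to 3 cm above its rim without touching it. Leave everything else standing where it is.

Things in the scene. Friction and masses are not known exactly. Their poses are not given: they have to be found in the camera images.
- tray: flat black warming tray with a dark steel edge, fixed to the worktop, 170 x 340 mm, 12 mm thick. Origin: centre of its underside, on the worktop; z up, y along its length. The two rings lie on it 170 mm apart, at 85 mm either way from its middle along y (which is which varies). Wall cabinets hang from 0.48 m above the worktop, their fronts at x = 0.60: swing the arm round drawn in
- orange_zone: orange ring printed on the tray (outer 140, inner 132 mm diameter, small dot in the middle), where the saucepan stands at the start. Origin: ring centre on the tray's top; nothing to collide with
- white_zone: white ring printed on the tray (outer 140, inner 132 mm diameter, small dot in the middle), empty at the start. Origin: ring centre on the tray's top; nothing to collide with
- saucepan: small steel saucepan, loose on the tray, 0.45 kg; base 100, rim 116 mm diameter, 60 high, wall 3. Origin: centre of its underside; z up; handle along its own -x: straight black bar 18 mm wide, 16 high, from 70 to 158 mm from the pan axis, its middle line 51 mm above the underside. At the start the handle points to the robot and to the robot's right
- lid: round steel saucepan lid, 124 mm diameter, about 0.18 kg, lying knob up on the worktop at the left, in front of the sink. Origin: centre of its flat underside; z up. Edge 4 mm thick, rising to 12 mm at the middle; a 16 mm steel stem up to 20 mm, then a black cylindrical knob of 26 mm diameter from 20 to 44 mm above the underside, on the axis
- glass_1: drinking glass of clear glass, 80 mm diameter, 91 mm high, loose, between lid and tray. Origin: centre of its underside
- glass_2: second such glass, also between lid and tray, 80 mm diameter, 91 mm high, loose. Origin: centre of its underside
- pepper_mill: brown wooden pepper mill, 58 mm diameter, 170 mm high, loose, standing near the glasses, between sink and tray. Origin: centre of its underside
- mug_1: green and white mug, 86 x 120 x 88 mm high, loose, behind the tray; to be left alone. Origin: underside
- egg_timer: teal egg timer, 63 mm diameter, 58 mm high, loose, behind the tray at the right; to be left alone. Origin: centre of its underside
- blue_bowl: blue bowl, 172 mm diameter, 77 mm high, loose, behind the tray; to be left alone. Origin: centre of its underside
Mind the look-alikes: they are no part of the job. What is shaped like the lid but purple is not meant.

How it is judged:
On the way:
1. the saucepan stands inside the white ring, the lid still lying on the worktop (horizontal distance between saucepan and white_zone below 0.016 m and z of saucepan in the frame of tray below 0.0145 m and angle between saucepan's own z axis and vertical below 0.05 rad and linear speed of saucepan below 0.02 m/s and height (world z) of lid below 0.01 m), for 0.2 s.
At the end, for the whole second after the job is handed in: The saucepan stands flat inside the white ring (centre within 16 mm of the ring's). The lid is held still by the fingers, its centre within 12 mm of the pan's, tilted less than 0.10 rad, its underside 5 to 35 mm above the pan's rim, and does not touch the pan (horizontal distance between saucepan and white_zone below 0.016 m and z of saucepan in the frame of tray below 0.0145 m and angle between saucepan's own z axis and vertical below 0.05 rad and horizontal distance between lid and saucepan below 0.012 m and z of lid in the frame of saucepan between 0.065 and 0.095 m and angle between lid's own z axis and vertical below 0.1 rad and contact force between lid and saucepan below 0.05 N and contact force between lid and the fingers above 1 N and linear speed of lid below 0.02 m/s); the arm keeps its last pose, push and grip.
It fails at once if the saucepan is lifted off the tray (more than 6 mm) or tipped (z of saucepan in the frame of tray above 0.018 m or angle between saucepan's own z axis and vertical above 0.15 rad).
It fails at once if a bystander is shifted by more than 20 mm or knocked over (distance of any of glass_1, glass_2, pepper_mill, mug_1, egg_timer, blue_bowl from where it was at the start of the episode above 0.02 m).
It also fails if it takes over 72 s, if anything falls off the work surface, if the arm or the gripper's body presses on something with over 40 N, if the wrist force passes 120 N, or if a joint passes its speed limit or range.

## Working session

There is one attempt and no reset: what is moved stays moved. The work goes in short steps, Python scripts to look and compute and a tool call to move; the robot and the scene stay as the last step left them, time stands still between calls to the robot, and variables do not carry over. Pictures are saved under pics/ and viewed, at most 10 in all, crops included, and the job is handed in when it is done.

Besides the shell and the picture viewer there is one more tool, called after "Request:" by a JSON object that holds its "method" and its "body", one argument or row to a line. move_arm: Moves the arm, as the interface text tells. Its arguments: {"type":"object","properties":{"plan":{"type":"array","items":{"type":"object","properties":{"delta_pos":{"type":"array","items":{"type":"number"}},"turn":{"type":"array","items":{"type":"number"}},"fingers":{"type":"number"}}}},"force":{"type":"number"}},"required":["plan"]}

```bash
mkdir -p pics
cat > h.py <<'E'
import numpy as np, cv2
from workcell import get_obs, camera, hand_in, tip_reach
from scipy.spatial.transform import Rotation as Ro
def shot(n,f=None):
    o=get_obs(); c=camera(n)
    if n=='wrist':
        T=np.array(c['tool_from_camera']); Rw=Ro.from_quat(o['ee_rot']).as_matrix()
        Rc=Rw@T[:3,:3]; p=Rw@T[:3,3]+np.array(o['position']); c['R']=Rc.T; c['t']=-Rc.T@p
    c['R']=np.array(c['R']); c['t']=np.array(c['t'])
    if f: cv2.imwrite('pics/'+f,c['color'][:,:,::-1])
    return c
def ray(c,u,v):
    d=c['R'].T@np.array([(u-c['cx'])/c['fx'],(v-c['cy'])/c['fy'],1]); return -c['R'].T@c['t'],d
def plane(c,u,v,z):
    p,d=ray(c,u,v); return p+d*(z-p[2])/d[2]
def cloud(c):
    v,u=np.mgrid[:420,:560]; z=c['range_z']
    P=np.stack([(u-c['cx'])/c['fx']*z,(v-c['cy'])/c['fy']*z,z],-1)-c['t']
    W=P@c['R']; W[z<=0]=np.nan; return W
E
python3 - <<'E'
from h import *
o=get_obs();print(o,tip_reach)
a=shot('scene');b=shot('top');w=shot('wrist')
for n,c in zip('stw',(a,b,w)): np.save(n+'.npy',c,allow_pickle=True); print(n,c['fx'],-c['R'].T@c['t'],c['R'][2])
cv2.imwrite('pics/s.png',a['color'][:,:,::-1]);cv2.imwrite('pics/t.png',b['color'][:,:,::-1])
E
```

```text
{'clock': 0.0, 'joint_pos': array([-1.12665314,  0.33287521, -0.06468496,  1.460966  ,  0.02161063,
        1.34992296, -0.08849049]), 'joint_velocities': array([-0.00089672,  0.00112458,  0.00018368,  0.00054963, -0.00019304,
       -0.00286208, -0.00019608]), 'tau': array([ 9.27599358e-04, -6.25458455e+01,  4.98419360e-02, -3.91602159e+01,
        1.63327163e-02,  1.00239660e-02, -6.05718151e-05]), 'position': array([0.28108396, 0.55780301, 0.24150203]), 'ee_rot': array([ 2.31249656e-01,  9.72894163e-01, -7.26567009e-04, -1.28666829e-04]), 'ft_force': array([-0.35730291,  0.10541188, -0.27535794]), 'torque': array([-0.04605462,  0.0267499 , -0.00949507]), 'grasp_force': 0.0, 'grip_width': 1.0012802944458836} 0.011
s 425.5054331190139 [-0.46405564  0.975053    0.8446204 ] [ 0.65559002 -0.54381033 -0.5239008 ]
t 487.0777106357429 [-0.17260366 -0.2583236   1.45512885] [ 0.45073257  0.22937698 -0.86268554]
w 309.1536465340539 [0.20726772 0.59571912 0.37379019] [ 0.28651464 -0.14678271 -0.94676512]
```

View pics/s.png

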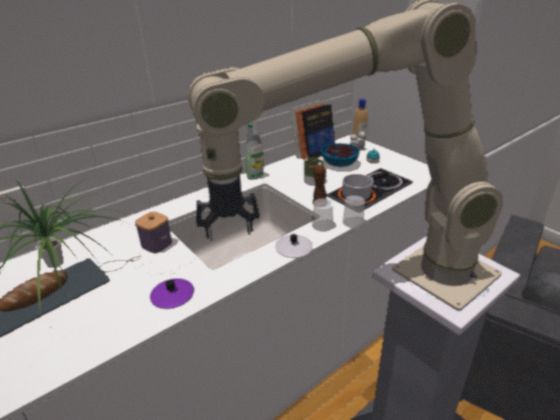

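View pics/t.png

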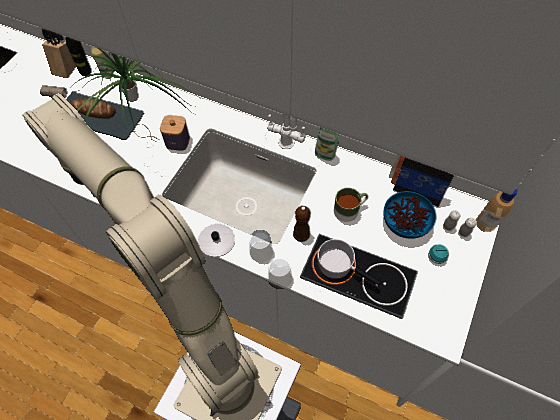

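The scene view shows the steel lid at (294,244), and the top view has it at (215,239). Its only look-alike is the purple lid at scene (172,292). The steel pan is at scene (357,187) and top (337,258) on the orange ring. The white ring is at top (384,284). The glasses are at top (261,243) and (279,270), the mill at (302,222). I choose the grey lid and the steel pan.

```bash
cat > m.py <<'E'
from h import *
a,b=[np.load(n+'.npy',allow_pickle=True).item() for n in 'st']
def circ(P):
    A=np.c_[2*P,np.ones(len(P))]; s=np.linalg.lstsq(A,(P**2).sum(1),rcond=None)[0]
    return s[:2],np.sqrt(s[2]+s[:2]@s[:2])
def tri(u1,u2):
    p,d=ray(a,*u1);q,e=ray(b,*u2);M=np.c_[d,-e];s=np.linalg.lstsq(M,q-p,rcond=None)[0]
    return (p+d*s[0]+q+e*s[1])/2,np.linalg.norm(p+d*s[0]-q-e*s[1])
C=cloud(b);S=cloud(a)
for nm,(u,v) in dict(lidknob=(215,236),table=(250,225),tray=(350,293),pan=(337,258),white=(384,284),g1=(261,243),g2=(279,270),mill=(302,210),handle=(375,280)).items(): print(nm,C[v,u].round(3))
hsv=cv2.cvtColor(b['color'],cv2.COLOR_RGB2HSV)
# tray: dark contour, z about .012
for zz in (0.03,):
  for nm,(u,v),r in (('lid',(215,239),.09),('pan',(337,258),.1),('mill',(302,222),.05),('g1',(261,243),.06),('g2',(279,270),.06)):
    c0=C[v,u]
    for X,t in((C,'top'),(S,'scn')):
      m=(np.hypot(X[...,0]-c0[0],X[...,1]-c0[1])<r)
      z=X[...,2][m]; print(nm,t,m.sum(),np.histogram(z,np.arange(-.02,.2,.01))[0])
for n,c,x0,y0,x1,y1 in(('a',a,250,150,420,265),('b',b,190,180,420,320)):
    cv2.imwrite('pics/crop_%s.png'%n,cv2.resize(c['color'][y0:y1,x0:x1,::-1],None,fx=3,fy=3,interpolation=cv2.INTER_CUBIC))
E
python3 m.py
```

```text
lidknob [0.392 0.256 0.045]
table [ 0.589  0.245 -0.196]
tray [ 0.414 -0.211  0.005]
pan [ 0.502 -0.13   0.017]
white [ 0.483 -0.297  0.015]
g1 [0.412 0.096 0.096]
g2 [0.355 0.006 0.092]
mill [0.539 0.015 0.162]
handle [ 0.456 -0.267  0.076]
lid top 3423 [ 16 216 794 417  11   9  43   1   0   0   0   0   0   0   0   0   0   0
   0   0   0]
lid scn 6786 [ 77 362 606 132  16  24  27   0   0   0   0   0   0   0   0   0   0   0
   0   0   0]
pan top 3859 [   0   94  326 1427  202   88  103   91  143  146    0    0    0    0
    0    0    0    0    0    0    0]
pan scn 1507 [  0  69 117 249  73 107 122 131 162  43   0   0   0   0   0   0   0   0
   0   0   0]
mill top 922 [  2 169 251  47  20  19  39  44  28  28  14  13  11  20  23  17  55  89
  27   6   0]
mill scn 496 [ 0 30 28 13  7 27 38 37 33 26 22 22 23 32 29 34 45 41  9  0  0]
g1 top 2237 [  0 150 264  39  35  38  38  35  34  35 140 231   1   0   0   0   0   0
   0   0   0]
g1 scn 2905 [  0 156 124  64  63  62  61  56  58  63 151  57   0   0   0   0   0   0
   0   0   0]
g2 top 2573 [ 15  88 121  37  36  34  34  37  34  38 157 237   1   0   0   0   0   0
   0   0   0]
g2 scn 3699 [ 31  63  72  56  59  55  49  55  58  53 146  59   0   0   0   0   0   0
   0   0   0]
```

View pics/crop_b.png

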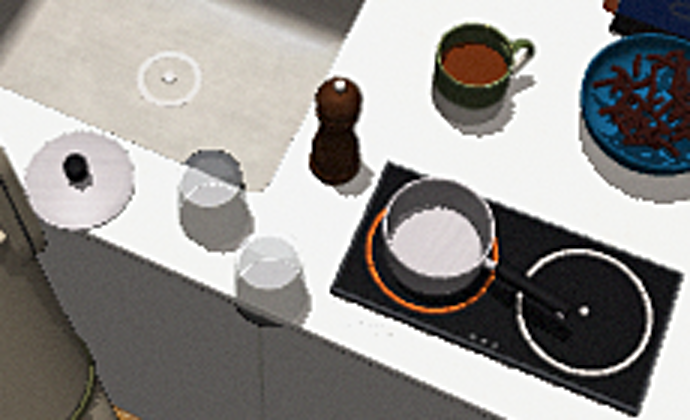

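The crop confirms the grey lid (knob at top px (215,236)). The pan is on the orange ring, with its handle reaching towards the white ring (dot at top px (385,283)).

```bash
cat > m2.py <<'E'
from m import *
print('----')
hsv=cv2.cvtColor(b['color'],cv2.COLOR_RGB2HSV)
def box(m,u0,u1,v0,v1):
    o=np.zeros_like(m);o[v0:v1,u0:u1]=m[v0:v1,u0:u1];return o
def onplane(c,m,z): v,u=np.nonzero(m);return np.array([plane(c,x,y,z)[:2] for x,y in zip(u,v)])
zt=np.nanmedian(C[285:300,340:352,2]);print('tray z',zt)
for c,t in((b,'top'),(a,'scn')):
    h=cv2.cvtColor(c['color'],cv2.COLOR_RGB2HSV); X=cloud(c)
    d=np.hypot(X[...,0]-.483,X[...,1]+.297)
    m=(h[...,2]>150)&(h[...,1]<60)&(d<.082)&(d>.05); P=onplane(c,m,.012);print('white',t,len(P),circ(P))
    m=(h[...,0]<18)&(h[...,1]>130)&(h[...,2]>120)&(np.hypot(X[...,0]-.5,X[...,1]+.13)<.11)&(abs(X[...,2])<.04); P=onplane(c,m,.012);print('orange',t,len(P),circ(P))
    # rim
    m=(np.hypot(X[...,0]-.502,X[...,1]+.13)<.085)&(X[...,2]>.064)
    P=X[m];P=P[:,:2]; ce,r=circ(P)
    for _ in range(5):
        k=abs(np.hypot(*(P-ce).T)-r)<.008; ce,r=circ(P[k])
    zz=X[m][k][:,2];print('rim',t,k.sum(),ce,r,np.percentile(zz,[50,90]))
    dr=np.hypot(X[...,0]-ce[0],X[...,1]-ce[1])
    m=(h[...,2]<70)&(dr>.068)&(dr<.17)&(X[...,2]>.05)&(X[...,2]<.09)&(X[...,1]<-.13)
    P=X[m];mm=P.mean(0);dd=np.linalg.svd(P[:,:2]-mm[:2])[2][0];s=(P[:,:2]-ce)@dd
    print('handle',t,m.sum(),mm,dd,np.degrees(np.arctan2(dd[1],dd[0])),s.min(),s.max(),np.median(P[:,2]),np.degrees(np.arctan2(*(mm[:2]-ce)[::-1])))
    # knob
    m=(h[...,2]<80)&(np.hypot(X[...,0]-.392,X[...,1]-.256)<.04)&(X[...,2]>.015);P=X[m]
    v,u=np.nonzero(m);print('knob',t,len(P),u.mean(),v.mean(),P.mean(0),P[:,2].max(),circ(P[P[:,2]>.035][:,:2]) if (P[:,2]>.035).sum()>5 else '')
    m=(np.hypot(X[...,0]-.392,X[...,1]-.256)<.085)&(X[...,2]>-.01)&(X[...,2]<.02)&(h[...,2]<=235)
    for nm,g,z0,z1,r0 in(('g1',(.412,.096),.08,.11,.06),('g2',(.355,.006),.08,.11,.06),('mill',(.53,.02),.03,.2,.045)):
        m=(np.hypot(X[...,0]-g[0],X[...,1]-g[1])<r0)&(X[...,2]>z0)&(X[...,2]<z1);P=X[m];print(nm,t,len(P),(P.min(0)+P.max(0))/2,np.ptp(P,0),circ(P[:,:2]))
E
python3 m2.py | sed '1,/----/d'
```

```text
tray z 0.01130280577612209
white top 172 (array([ 0.48702106, -0.29675557]), np.float64(0.06854440375782028))
orange top 127 (array([ 0.48300258, -0.1268462 ]), np.float64(0.06839586725365432))
rim top 185 [ 0.48354189 -0.12906312] 0.055916930782790926 [0.07166506 0.07534086]
handle top 177 [ 0.46180042 -0.24104569  0.07058812] [-0.17661211 -0.98428053] -100.17248663434813 0.07058776750849585 0.15735705786687 0.0711735730565552 -100.98731093124965
knob top 60 214.76666666666668 235.8 [0.3950411  0.25914065 0.03944234] 0.04925587539749853 (array([0.39711842, 0.2602014 ]), np.float64(0.009235425721557975))
g1 top 372 [0.42460757 0.1065373  0.09074547] [0.07197247 0.06803752 0.02132576] (array([0.42294087, 0.1060049 ]), np.float64(0.02535033336949668))
g2 top 395 [0.36825432 0.01206008 0.09025601] [0.07038635 0.06858345 0.02049293] (array([0.36692464, 0.0107873 ]), np.float64(0.024965491444139638))
mill top 433 [0.53575146 0.01200463 0.10330229] [0.04985269 0.05195949 0.14600297] (array([0.53736954, 0.01177639]), np.float64(0.01817801924550211))
white scn 8 (array([ 0.47723795, -0.29012
[... 289 characters left out ...]
7526518962 -0.15220339097281557 -0.07021626687126506 0.06551264549022517 -101.92621921411708
knob scn 45 293.6 238.62222222222223 [0.38813272 0.26869631 0.03520865] 0.04501206127096157 (array([0.38961817, 0.26743501]), np.float64(0.006577477136098756))
g1 scn 208 [0.41536058 0.09689068 0.08704623] [0.07654121 0.09840659 0.01364203] (array([0.41626477, 0.11009264]), np.float64(0.02624581584778763))
g2 scn 205 [0.36357091 0.01577537 0.08704078] [0.06778849 0.07095392 0.01379262] (array([0.36187508, 0.01730466]), np.float64(0.026032193071355052))
mill scn 418 [0.53199944 0.02029016 0.09985367] [0.04431043 0.04754519 0.13960662] (array([0.5326338 , 0.02116118]), np.float64(0.016636363439840204))
```

```bash
cat >> h.py <<'E'
def go(p,th):
    o=get_obs();R=Ro.from_quat(o['ee_rot']);t=np.radians(th)
    M=Ro.from_matrix(np.c_[[-np.sin(t),np.cos(t),0],[np.cos(t),np.sin(t),0],[0,0,-1]])
    print('d',R.inv().apply(np.array(p)-o['position']).round(4),'turn',(R.inv()*M).as_rotvec().round(4))
E
python3 -c "
from h import *
go((.37,.16,.26),26);go((.46,-.241,.2),-10.5)"
```

```text
d [-0.2584 -0.3154 -0.0179] turn [-1.000e-03  4.000e-04  6.503e-01]
d [-0.5192 -0.6329  0.0424] turn [-8.0000e-04  7.0000e-04  1.2873e+00]
```

Careful with the scale: turns go in shares of 90 degrees. That gives: 0.37 rad / 1.5708 = 0.2355.

Request:
{"method": "move_arm", "body": {
  "plan": [
    {"delta_pos": [-0.02, -0.025, -0.005], "turn": [0, 0, 0.0382], "fingers": 0},
    {"delta_pos": [-0.05, -0.06, -0.01], "turn": [0, 0, 0.0828], "fingers": 0},
    {"delta_pos": [-0.08, -0.1, -0.015], "turn": [0, 0, 0.1337], "fingers": 0},
    {"delta_pos": [-0.11, -0.14, -0.018], "turn": [0, 0, 0.1846], "fingers": 0},
    {"delta_pos": [-0.145, -0.18, -0.018], "turn": [0, 0, 0.2355], "fingers": 0},
    {"delta_pos": [-0.18, -0.22, -0.018], "turn": [0, 0, 0.2865], "fingers": 0},
    {"delta_pos": [-0.215, -0.26, -0.018], "turn": [0, 0, 0.3374], "fingers": 0},
    {"delta_pos": [-0.25, -0.3, -0.018], "turn": [0, 0, 0.3883], "fingers": 0},
    {"delta_pos": [-0.285, -0.345, -0.018], "turn": [0, 0, 0.4456], "fingers": 0},
    {"delta_pos": [-0.32, -0.39, -0.018], "turn": [0, 0, 0.5029], "fingers": 0},
    {"delta_pos": [-0.35, -0.43, -0.018], "turn": [0, 0, 0.5539], "fingers": 0},
    {"delta_pos": [-0.38, -0.465, -0.018], "turn": [0, 0, 0.6048], "fingers": 0}
  ]
}}

```text
clock: 1.65
position: [0.4112, -0.03, 0.2603]
ee_rot: [0.652, 0.758, 0.0, -0.0]
ft_force: [1.5, 0.4, 0.5]
grip_width: 0.998
grasp_force: 0.0
```

```bash
python3 -c "
from h import *
go((.46,-.241,.2),-10.5)"
```

```text
d [-0.216   0.0165  0.0602] turn [ 3.00e-04 -7.00e-04  3.34e-01]
```

To row units: 0.334 rad / 1.5708 = 0.2126.

Request:
{"method": "move_arm", "body": {
  "plan": [
    {"delta_pos": [-0.04, 0.003, 0], "turn": [0, 0, 0.0509], "fingers": 0},
    {"delta_pos": [-0.09, 0.007, 0.01], "turn": [0, 0, 0.1019], "fingers": 0},
    {"delta_pos": [-0.14, 0.011, 0.03], "turn": [0, 0, 0.1528], "fingers": 0},
    {"delta_pos": [-0.18, 0.014, 0.045], "turn": [0, 0, 0.191], "fingers": 0},
    {"delta_pos": [-0.216, 0.0165, 0.06], "turn": [0, 0, 0.2126], "fingers": 0},
    {"delta_pos": [-0.216, 0.0165, 0.06], "turn": [0, 0, 0.2126], "fingers": 0},
    {"delta_pos": [-0.216, 0.0165, 0.06], "turn": [0, 0, 0.2126], "fingers": 0}
  ]
}}

```text
clock: 2.52
position: [0.4607, -0.2385, 0.2002]
ee_rot: [0.768, 0.641, -0.0, -0.0]
ft_force: [-0.1, 0.2, -0.3]
grip_width: 1.0
grasp_force: 0.0
```

Run:
```python
from h import *
print(get_obs()['position'])
c=shot('wrist','w1.png');np.save('w1.npy',c,allow_pickle=True)
X=cloud(c);print(-c['R'].T@c['t'],c['R'][2])
h=cv2.cvtColor(c['color'],cv2.COLOR_RGB2HSV)
ce=np.array([.482,-.128]);dr=np.hypot(X[...,0]-ce[0],X[...,1]-ce[1])
m=(dr>.068)&(dr<.17)&(X[...,2]>.05)&(X[...,2]<.09)&(X[...,1]<-.15)
P=X[m];print(len(P),P.mean(0))
dd=np.linalg.svd(P[:,:2]-P.mean(0)[:2])[2][0];print(dd,np.median(P[:,2]),(P[:,:2]-P.mean(0)[:2]@np.eye(2))[:0])
q=np.array([-dd[1],dd[0]]);s=(P[:,:2]-P.mean(0)[:2])@q;print(np.percentile(s,[2,98]))
d=np.hypot(X[...,0]-.487,X[...,1]+.297)
m=(h[...,2]>130)&(h[...,1]<60)&(d<.085)&(d>.05)&(X[...,2]<.03)
v,u=np.nonzero(m);P=np.array([plane(c,x,y,.012)[:2] for x,y in zip(u,v)]);A=np.c_[2*P,np.ones(len(P))];print(len(P),np.linalg.lstsq(A,(P**2).sum(1),rcond=None)[0][:2])
```

```text
[ 0.46071166 -0.2385264   0.2001756 ]
[ 0.47552463 -0.1566594   0.33237058] [-0.0579515  -0.31671144 -0.94674996]
1867 [ 0.46252721 -0.23587848  0.0706679 ]
[-0.17602772 -0.98438521] 0.07106506344972556 []
[-0.00857431  0.00861728]
878 [ 0.48474779 -0.29727693]
```

View pics/w1.png

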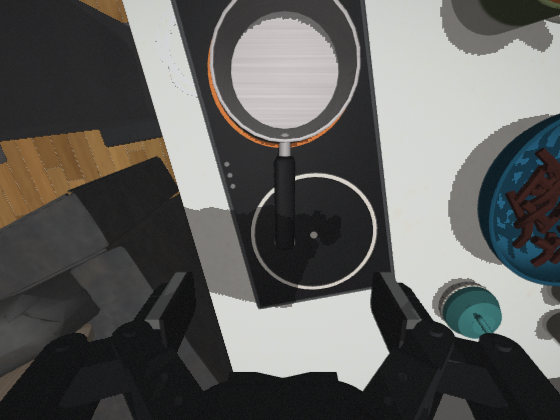

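The wrist view shows the handle from (285,155) to (285,245). Its top measures 0.071 and its line agrees with the top view. The white ring is clear around its dot at (313,235). Next I descend and grip.

```bash
python3 -c "
from h import *
go((.4617,-.24,.056),-10.2)"
```

```text
d [-0.0018  0.001   0.1445] turn [ 0.0001 -0.0006 -0.0007]
```

Request:
{"method": "move_arm", "body": {
  "plan": [
    {"delta_pos": [-0.002, 0.001, 0.03], "turn": [0, 0, 0], "fingers": 0},
    {"delta_pos": [-0.002, 0.001, 0.06], "turn": [0, 0, 0], "fingers": 0},
    {"delta_pos": [-0.002, 0.001, 0.09], "turn": [0, 0, 0], "fingers": 0},
    {"delta_pos": [-0.002, 0.001, 0.115], "turn": [0, 0, 0], "fingers": 0.2},
    {"delta_pos": [-0.002, 0.001, 0.135], "turn": [0, 0, 0], "fingers": 0.3},
    {"delta_pos": [-0.002, 0.001, 0.144], "turn": [0, 0, 0], "fingers": 0.45},
    {"delta_pos": [-0.002, 0.001, 0.144], "turn": [0, 0, 0], "fingers": 0.55},
    {"delta_pos": [-0.002, 0.001, 0.144], "turn": [0, 0, 0], "fingers": 0.65},
    {"delta_pos": [-0.002, 0.001, 0.144], "turn": [0, 0, 0], "fingers": 0.75},
    {"delta_pos": [-0.002, 0.001, 0.144], "turn": [0, 0, 0], "fingers": 0.85},
    {"delta_pos": [-0.002, 0.001, 0.144], "turn": [0, 0, 0], "fingers": 1},
    {"delta_pos": [-0.002, 0.001, 0.144], "turn": [0, 0, 0], "fingers": 1}
  ],
  "force": 25
}}

```text
clock: 4.08
position: [0.4618, -0.2414, 0.0566]
ee_rot: [0.768, 0.641, 0.0, 0.0]
ft_force: [0.5, -0.5, 4.9]
grip_width: 0.204
grasp_force: 30.6
```

```bash
cat > k.py <<'E'
from h import *
def circ(P):
    A=np.c_[2*P,np.ones(len(P))]; s=np.linalg.lstsq(A,(P**2).sum(1),rcond=None)[0]
    return s[:2],np.sqrt(s[2]+s[:2]@s[:2])
def rim(c,g):
    X=cloud(c);m=(np.hypot(X[...,0]-g[0],X[...,1]-g[1])<.07)&(X[...,2]>.062)&(X[...,2]<.085)
    Q=X[m];P=Q[:,:2];ce,r=circ(P)
    for _ in range(6):
        k=abs(np.hypot(*(P-ce).T)-r)<.006; ce,r=circ(P[k])
    return ce.round(4),r.round(4),k.sum(),np.percentile(Q[k][:,2],[50,90]).round(4)
E
python3 - <<'E'
from k import *
o=get_obs();print(o['position'],o['ft_force'],o['grip_width'],o['grasp_force'])
print(rim(shot('top'),(.482,-.128)),rim(shot('scene'),(.482,-.128)))
R=Ro.from_quat(o['ee_rot']).inv();print(R.apply([.0035,-.17,0]))
E
```

```text
[ 0.4617557  -0.24140386  0.05663836] [ 0.48268879 -0.47086836  4.89628185] 0.2038697022723172 30.633428692817688
(array([ 0.4833, -0.1294]), np.float64(0.0557), np.int64(116), array([0.0707, 0.0755])) (array([ 0.48 , -0.126]), np.float64(0.0556), np.int64(148), array([0.0675, 0.0713]))
[-1.66622675e-01  3.38988539e-02  4.24650508e-05]
```

Request:
{"method": "move_arm", "body": {
  "plan": [
    {"delta_pos": [-0.007, 0.0014, 0], "turn": [0, 0, 0], "fingers": 1},
    {"delta_pos": [-0.02, 0.004, 0], "turn": [0, 0, 0], "fingers": 1},
    {"delta_pos": [-0.037, 0.0075, 0], "turn": [0, 0, 0], "fingers": 1},
    {"delta_pos": [-0.055, 0.011, 0], "turn": [0, 0, 0], "fingers": 1},
    {"delta_pos": [-0.073, 0.015, 0], "turn": [0, 0, 0], "fingers": 1},
    {"delta_pos": [-0.091, 0.0185, 0], "turn": [0, 0, 0], "fingers": 1},
    {"delta_pos": [-0.109, 0.022, 0], "turn": [0, 0, 0], "fingers": 1},
    {"delta_pos": [-0.127, 0.0257, 0], "turn": [0, 0, 0], "fingers": 1},
    {"delta_pos": [-0.144, 0.029, 0], "turn": [0, 0, 0], "fingers": 1},
    {"delta_pos": [-0.157, 0.032, 0], "turn": [0, 0, 0], "fingers": 1},
    {"delta_pos": [-0.1647, 0.0333, 0], "turn": [0, 0, 0], "fingers": 1},
    {"delta_pos": [-0.1647, 0.0333, 0], "turn": [0, 0, 0], "fingers": 1}
  ]
}}

```text
clock: 5.68
position: [0.4643, -0.4105, 0.0565]
ee_rot: [0.768, 0.64, -0.001, 0.001]
ft_force: [-1.0, -1.1, 4.9]
grip_width: 0.203
grasp_force: 30.6
```

Run:
```python
from k import *
o=get_obs();print(o['position'],o['ft_force'],o['grip_width'],o['grasp_force'])
c=shot('top','t2.png');print(rim(c,(.486,-.297)),rim(shot('scene'),(.486,-.297)))
X=cloud(c);h=cv2.cvtColor(c['color'],cv2.COLOR_RGB2HSV)
m=(h[...,0]<18)&(h[...,1]>130)&(h[...,2]>120)&(np.hypot(X[...,0]-.483,X[...,1]+.127)<.09)&(X[...,2]<.03)
v,u=np.nonzero(m);P=np.array([plane(c,x,y,.012)[:2] for x,y in zip(u,v)]);print(circ(P))
cv2.imwrite('pics/t2c.png',cv2.resize(c['color'][220:330,280:460,::-1],None,fx=4,fy=4,interpolation=cv2.INTER_CUBIC))
```

```text
[ 0.46433523 -0.41052545  0.05650731] [-0.96577386 -1.09197376  4.93944903] 0.2028461742290598 30.608081817626953
(array([ 0.486 , -0.2979]), np.float64(0.0559), np.int64(176), array([0.0708, 0.0754])) (array([ 0.4832, -0.2952]), np.float64(0.056), np.int64(129), array([0.0678, 0.0715]))
(array([ 0.34271828, -0.17674131]), np.float64(0.13456843266275548))
```

View pics/t2c.png

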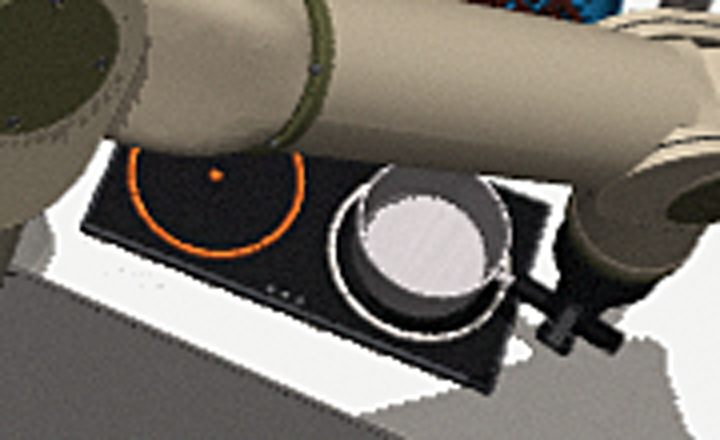

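The pan stands in the white ring (rim centre about 1.5 mm off). Now I release it and rise.

Request:
{"method": "move_arm", "body": {
  "plan": [
    {"delta_pos": [0, 0, 0], "turn": [0, 0, 0], "fingers": 0.7},
    {"delta_pos": [0, 0, 0], "turn": [0, 0, 0], "fingers": 0.6},
    {"delta_pos": [0, 0, 0], "turn": [0, 0, 0], "fingers": 0.45},
    {"delta_pos": [0, 0, 0], "turn": [0, 0, 0], "fingers": 0.35},
    {"delta_pos": [0, 0, 0], "turn": [0, 0, 0], "fingers": 0.35},
    {"delta_pos": [0, 0, -0.02], "turn": [0, 0, 0], "fingers": 0.35},
    {"delta_pos": [0, 0, -0.05], "turn": [0, 0, 0], "fingers": 0.35},
    {"delta_pos": [0, 0, -0.09], "turn": [0, 0, 0], "fingers": 0.35},
    {"delta_pos": [0, 0, -0.13], "turn": [0, 0, 0], "fingers": 0.2},
    {"delta_pos": [0, 0, -0.17], "turn": [0, 0, 0], "fingers": 0},
    {"delta_pos": [0, 0, -0.19], "turn": [0, 0, 0], "fingers": 0},
    {"delta_pos": [0, 0, -0.19], "turn": [0, 0, 0], "fingers": 0}
  ]
}}

```text
clock: 7.28
position: [0.4649, -0.4096, 0.2478]
ee_rot: [0.768, 0.641, 0.001, 0.001]
ft_force: [0.8, 0.4, -1.2]
grip_width: 0.996
grasp_force: 0.0
```

Run:
```python
from k import *
o=get_obs();print(o['position'],o['ft_force'],o['joint_pos'].round(2))
print(rim(shot('top'),(.486,-.297)),rim(shot('scene'),(.486,-.297)))
c=shot('wrist','w2.png');print(rim(c,(.486,-.297)))
X=cloud(c);h=cv2.cvtColor(c['color'],cv2.COLOR_RGB2HSV)
m=(h[...,0]<18)&(h[...,1]>130)&(h[...,2]>100)&(np.hypot(X[...,0]-.483,X[...,1]+.127)<.09)&(X[...,2]<.03)
v,u=np.nonzero(m);print(len(u))
d=np.hypot(X[...,0]-.487,X[...,1]+.297)
m=(h[...,2]>130)&(h[...,1]<60)&(d<.075)&(d>.06)&(X[...,2]<.03)&(X[...,2]>0)
v,u=np.nonzero(m);P=np.array([plane(c,x,y,.012)[:2] for x,y in zip(u,v)]);print(len(P),circ(P))
go((.393,.262,.26),26)
```

```text
[ 0.4649492  -0.40964692  0.24781865] [ 0.79340002  0.40063237 -1.19321754] [ 0.03  0.39  0.82  1.51 -0.29  1.36  0.69]
(array([ 0.4863, -0.2976]), np.float64(0.056), np.int64(218), array([0.0705, 0.0758])) (array([ 0.4825, -0.295 ]), np.float64(0.0563), np.int64(134), array([0.0676, 0.0719]))
(array([ 0.4847, -0.297 ]), np.float64(0.0553), np.int64(2457), array([0.0715, 0.0732]))
0
519 (array([ 0.48488637, -0.29612714]), np.float64(0.06877554619317146))
d [ 0.6471 -0.1902 -0.0142] turn [-0.0015 -0.0015 -0.6337]
```

View pics/w2.png

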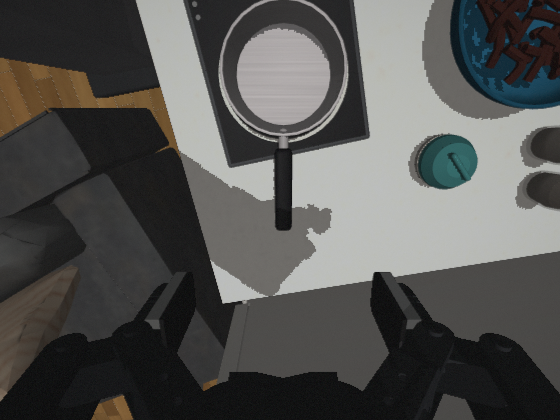

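Pan at (0.485, -0.297), well inside the white ring. It stands upright and is released. On to the lid.

To row units: -0.47 rad / 1.5708 = -0.2992.

Request:
{"method": "move_arm", "body": {
  "plan": [
    {"delta_pos": [0.03, -0.009, -0.012], "turn": [0, 0, -0.0191], "fingers": 0},
    {"delta_pos": [0.085, -0.025, -0.015], "turn": [0, 0, -0.0509], "fingers": 0},
    {"delta_pos": [0.14, -0.041, -0.015], "turn": [0, 0, -0.0891], "fingers": 0},
    {"delta_pos": [0.195, -0.057, -0.015], "turn": [0, 0, -0.121], "fingers": 0},
    {"delta_pos": [0.25, -0.073, -0.015], "turn": [0, 0, -0.1592], "fingers": 0},
    {"delta_pos": [0.305, -0.09, -0.015], "turn": [0, 0, -0.191], "fingers": 0},
    {"delta_pos": [0.36, -0.106, -0.015], "turn": [0, 0, -0.2292], "fingers": 0},
    {"delta_pos": [0.415, -0.122, -0.015], "turn": [0, 0, -0.261], "fingers": 0},
    {"delta_pos": [0.47, -0.138, -0.015], "turn": [0, 0, -0.2992], "fingers": 0},
    {"delta_pos": [0.52, -0.153, -0.015], "turn": [0, 0, -0.331], "fingers": 0},
    {"delta_pos": [0.56, -0.165, -0.015], "turn": [0, 0, -0.3565], "fingers": 0},
    {"delta_pos": [0.56, -0.165, -0.015], "turn": [0, 0, -0.3565], "fingers": 0}
  ]
}}

```text
clock: 8.93
position: [0.4012, 0.1739, 0.2598]
ee_rot: [0.558, 0.83, -0.001, -0.001]
ft_force: [-0.1, -1.1, -0.7]
grip_width: 0.997
grasp_force: 0.0
```

Run:
```python
from k import *
o=get_obs();print(o['position'],o['joint_pos'].round(2))
c=shot('wrist','w3.png');X=cloud(c);h=cv2.cvtColor(c['color'],cv2.COLOR_RGB2HSV)
m=(h[...,2]<90)&(np.hypot(X[...,0]-.393,X[...,1]-.262)<.05)&(X[...,2]>.036)&(X[...,2]<.06)
P=X[m];print(len(P),P.mean(0),(P.min(0)+P.max(0))/2,np.ptp(P,0),np.median(P[:,2]))
m=(np.hypot(X[...,0]-.393,X[...,1]-.262)<.085)&(X[...,2]>.0022)&(X[...,2]<.02)
P=X[m];print(len(P),(np.percentile(P,1,axis=0)+np.percentile(P,99,axis=0))/2,np.ptp(P,0))
```

```text
[0.40119004 0.17393484 0.25981047] [-0.76 -0.11  0.23  1.91  0.03  1.34 -0.15]
462 [0.39574245 0.26217619 0.04422801] [0.39583267 0.26209811 0.04247679] [0.02478762 0.02512586 0.00786804] 0.044309063856887876
8603 [0.39588664 0.26261609 0.008065  ] [0.12810213 0.16512184 0.0125926 ]
```

View pics/w3.png

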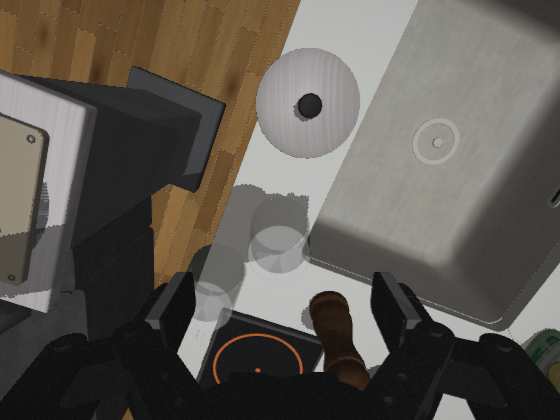

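The wrist view shows the grey lid with its knob at (310,105), which puts it at (0.396, 0.262) with its top at 0.044. The glasses are at (280,250) and (210,305), the mill at (335,320).

```bash
python3 -c "
from h import *
go((.3957,.2621,.15),22.4);go((.3957,.2621,.028),22.4)"
```

```text
d [0.0861 0.0282 0.1099] turn [-0.0024  0.0009 -0.0085]
d [0.0862 0.0285 0.2319] turn [-0.0024  0.0009 -0.0085]
```

To row units: -0.002 rad / 1.5708 = -0.0013.

Request:
{"method": "move_arm", "body": {
  "plan": [
    {"delta_pos": [0.03, 0.01, 0.01], "turn": [-0.0013, 0, 0], "fingers": 0},
    {"delta_pos": [0.065, 0.021, 0.04], "turn": [-0.0013, 0, 0], "fingers": 0},
    {"delta_pos": [0.086, 0.0283, 0.08], "turn": [-0.0013, 0, 0], "fingers": 0},
    {"delta_pos": [0.086, 0.0283, 0.12], "turn": [-0.0013, 0, 0], "fingers": 0},
    {"delta_pos": [0.086, 0.0283, 0.15], "turn": [-0.0013, 0, 0], "fingers": 0},
    {"delta_pos": [0.086, 0.0283, 0.17], "turn": [-0.0013, 0, 0], "fingers": 0},
    {"delta_pos": [0.086, 0.0283, 0.17], "turn": [-0.0013, 0, 0], "fingers": 0}
  ]
}}

```text
clock: 9.85
position: [0.3965, 0.2596, 0.0898]
ee_rot: [0.562, 0.827, -0.001, 0.0]
ft_force: [-0.3, -0.2, 0.5]
grip_width: 1.003
grasp_force: 0.0
```

```bash
python3 -c "
from h import *
print(get_obs()['position']);go((.3957,.2621,.028),22.4)"
```

```text
[0.39646122 0.25957351 0.08975428]
d [0.0027 0.0003 0.0617] turn [-0.0014  0.0017 -0.0129]
```

Request:
{"method": "move_arm", "body": {
  "plan": [
    {"delta_pos": [0.002, 0.0003, 0.02], "turn": [0, 0, 0], "fingers": 0},
    {"delta_pos": [0.002, 0.0003, 0.04], "turn": [0, 0, 0], "fingers": 0.1},
    {"delta_pos": [0.002, 0.0003, 0.053], "turn": [0, 0, 0], "fingers": 0.2},
    {"delta_pos": [0.002, 0.0003, 0.061], "turn": [0, 0, 0], "fingers": 0.3},
    {"delta_pos": [0.002, 0.0003, 0.061], "turn": [0, 0, 0], "fingers": 0.4},
    {"delta_pos": [0.002, 0.0003, 0.061], "turn": [0, 0, 0], "fingers": 0.5},
    {"delta_pos": [0.002, 0.0003, 0.061], "turn": [0, 0, 0], "fingers": 0.6},
    {"delta_pos": [0.002, 0.0003, 0.061], "turn": [0, 0, 0], "fingers": 0.7},
    {"delta_pos": [0.002, 0.0003, 0.061], "turn": [0, 0, 0], "fingers": 0.8},
    {"delta_pos": [0.002, 0.0003, 0.061], "turn": [0, 0, 0], "fingers": 1},
    {"delta_pos": [0.002, 0.0003, 0.061], "turn": [0, 0, 0], "fingers": 1},
    {"delta_pos": [0.002, 0.0003, 0.061], "turn": [0, 0, 0], "fingers": 1}
  ],
  "force": 60
}}

```text
clock: 11.35
position: [0.3968, 0.2639, 0.0309]
ee_rot: [0.561, 0.828, 0.001, 0.001]
ft_force: [-2.0, -2.0, 7.0]
grip_width: 0.286
grasp_force: 58.5
```

Request:
{"method": "move_arm", "body": {
  "plan": [
    {"delta_pos": [0, 0, -0.005], "turn": [0, 0, 0], "fingers": 1},
    {"delta_pos": [0, 0, -0.02], "turn": [0, 0, 0], "fingers": 1},
    {"delta_pos": [0, 0, -0.05], "turn": [0, 0, 0], "fingers": 1},
    {"delta_pos": [0, 0, -0.085], "turn": [0, 0, 0], "fingers": 1},
    {"delta_pos": [0, 0, -0.12], "turn": [0, 0, 0], "fingers": 1},
    {"delta_pos": [0, 0, -0.16], "turn": [0, 0, 0], "fingers": 1},
    {"delta_pos": [0, 0, -0.2], "turn": [0, 0, 0], "fingers": 1},
    {"delta_pos": [0, 0, -0.23], "turn": [0, 0, 0], "fingers": 1},
    {"delta_pos": [0, 0, -0.245], "turn": [0, 0, 0], "fingers": 1},
    {"delta_pos": [0, 0, -0.245], "turn": [0, 0, 0], "fingers": 1}
  ]
}}

```text
clock: 12.6
position: [0.3963, 0.2636, 0.276]
ee_rot: [0.561, 0.828, 0.002, 0.001]
ft_force: [0.2, 1.0, -1.6]
grip_width: 0.285
grasp_force: 59.0
```

Run:
```python
from k import *
o=get_obs();print(o['position'],o['joint_pos'].round(2),o['ft_force'])
a=shot('scene');b=shot('wrist')
p=o['position']
for c in(a,b):
    X=cloud(c);m=(np.hypot(X[...,0]-p[0],X[...,1]-p[1])<.075)&(X[...,2]>p[2]-.05)&(X[...,2]<p[2]-.008);P=X[m]
    print(len(P)); 
    if len(P)>50: print((np.percentile(P,1,axis=0)+np.percentile(P,99,axis=0))/2-p,np.ptp(P,0),np.percentile(P[:,2]-p[2],[2,50,98]))
go((.44,-.13,.27),0);go((.485,-.297,.27),-10)
```

```text
[0.39633543 0.26361329 0.27595795] [-0.84 -0.02  0.16  1.8   0.    1.37 -0.31] [ 0.21746445  0.98992    -1.61679964]
608
[-0.00476675  0.00212796 -0.02059967] [0.12222714 0.12347358 0.02471937] [-0.03110299 -0.02301009 -0.01412497]
24530
[-0.0008152   0.0028179  -0.02343417] [0.12340362 0.12317728 0.02367778] [-0.02763093 -0.02218809 -0.01918258]
d [-0.3816 -0.1048  0.0043] turn [0.0006 0.0004 0.38  ]
d [-0.5533 -0.1249  0.0044] turn [6.000e-04 4.000e-04 5.546e-01]
```

To row units: 0.38 rad / 1.5708 = 0.2419.

Request:
{"method": "move_arm", "body": {
  "plan": [
    {"delta_pos": [-0.02, -0.0045, 0], "turn": [0, 0, 0.0127], "fingers": 1},
    {"delta_pos": [-0.06, -0.0135, 0], "turn": [0, 0, 0.0382], "fingers": 1},
    {"delta_pos": [-0.11, -0.025, 0], "turn": [0, 0, 0.07], "fingers": 1},
    {"delta_pos": [-0.16, -0.036, 0], "turn": [0, 0, 0.1019], "fingers": 1},
    {"delta_pos": [-0.215, -0.0485, 0], "turn": [0, 0, 0.1369], "fingers": 1},
    {"delta_pos": [-0.27, -0.061, 0], "turn": [0, 0, 0.1719], "fingers": 1},
    {"delta_pos": [-0.325, -0.0735, 0], "turn": [0, 0, 0.2069], "fingers": 1},
    {"delta_pos": [-0.38, -0.086, 0], "turn": [0, 0, 0.2419], "fingers": 1},
    {"delta_pos": [-0.43, -0.097, 0], "turn": [0, 0, 0.2737], "fingers": 1},
    {"delta_pos": [-0.475, -0.107, 0], "turn": [0, 0, 0.3024], "fingers": 1},
    {"delta_pos": [-0.505, -0.114, 0], "turn": [0, 0, 0.3247], "fingers": 1},
    {"delta_pos": [-0.52, -0.1175, 0], "turn": [0, 0, 0.3374], "fingers": 1}
  ]
}}

```text
clock: 14.2
position: [0.4786, -0.2652, 0.2743]
ee_rot: [0.759, 0.651, 0.0, -0.0]
ft_force: [0.0, 0.5, -1.4]
grip_width: 0.281
grasp_force: 59.0
```

Run:
```python
from k import *
o=get_obs();print(o['position'],o['joint_pos'].round(2),o['ft_force'],o['grip_width'])
R=Ro.from_quat(o['ee_rot']);p=o['position']
c=shot('wrist');X=cloud(c);m=(np.hypot(X[...,0]-p[0],X[...,1]-p[1])<.075)&(X[...,2]>p[2]-.05)&(X[...,2]<p[2]-.008);P=X[m]
print((np.percentile(P,1,axis=0)+np.percentile(P,99,axis=0))/2-p)
go((.485,-.298,.16),-8)
go((.485,-.298,.123),-8)
```

```text
[ 0.47862074 -0.26521128  0.27426594] [-0.29  0.17  0.8   1.66 -0.12  1.37  0.38] [ 0.02124179  0.45249085 -1.3749852 ] 0.2809133652436012
[-0.00019793  0.00166218 -0.02241532]
d [-0.0307  0.011   0.1144] turn [ 0.0005 -0.     -0.0155]
d [-0.0307  0.011   0.1514] turn [ 0.0005 -0.     -0.0155]
```

Request:
{"method": "move_arm", "body": {
  "plan": [
    {"delta_pos": [-0.015, 0.005, 0.01], "turn": [0, 0, 0], "fingers": 1},
    {"delta_pos": [-0.031, 0.011, 0.03], "turn": [0, 0, 0], "fingers": 1},
    {"delta_pos": [-0.031, 0.011, 0.055], "turn": [0, 0, 0], "fingers": 1},
    {"delta_pos": [-0.031, 0.011, 0.08], "turn": [0, 0, 0], "fingers": 1},
    {"delta_pos": [-0.031, 0.011, 0.1], "turn": [0, 0, 0], "fingers": 1},
    {"delta_pos": [-0.031, 0.011, 0.12], "turn": [0, 0, 0], "fingers": 1},
    {"delta_pos": [-0.031, 0.011, 0.135], "turn": [0, 0, 0], "fingers": 1},
    {"delta_pos": [-0.031, 0.011, 0.145], "turn": [0, 0, 0], "fingers": 1},
    {"delta_pos": [-0.031, 0.011, 0.15], "turn": [0, 0, 0], "fingers": 1},
    {"delta_pos": [-0.031, 0.011, 0.15], "turn": [0, 0, 0], "fingers": 1},
    {"delta_pos": [-0.031, 0.011, 0.15], "turn": [0, 0, 0], "fingers": 1}
  ]
}}

```text
clock: 15.62
position: [0.4867, -0.2953, 0.1255]
ee_rot: [0.758, 0.652, 0.001, 0.001]
ft_force: [0.3, -0.5, -1.6]
grip_width: 0.285
grasp_force: 59.1
```

Run:
```python
from k import *
o=get_obs();print(o['position'],o['ft_force'],o['joint_velocities'].round(3))
p=o['position']
for n in('wrist','scene','top'):
    c=shot(n,n+'F.png');X=cloud(c);r=np.hypot(X[...,0]-p[0],X[...,1]-p[1]);m=(r<.075)&(X[...,2]>p[2]-.04)&(X[...,2]<p[2]-.01);P=X[m]
    if len(P)>50:
        A=np.c_[P[:,:2],np.ones(len(P))];print(n,len(P),((np.percentile(P,1,axis=0)+np.percentile(P,99,axis=0))/2).round(4),np.ptp(P,0).round(3),np.linalg.lstsq(A,P[:,2],rcond=None)[0][:2].round(3))
    h=cv2.cvtColor(c['color'],cv2.COLOR_RGB2HSV);dr=np.hypot(X[...,0]-.485,X[...,1]+.297)
    m=(h[...,2]<90)&(dr>.075)&(dr<.16)&(X[...,2]>.055)&(X[...,2]<.085)&(X[...,1]<-.36)
    if m.sum()>20:
        P=X[m];print('handle',m.sum(),P.mean(0).round(4))
c=cv2.imread('pics/sceneF.png')[130:230,300:450];cv2.imwrite('pics/F.png',cv2.resize(c,None,fx=4,fy=4,interpolation=cv2.INTER_CUBIC))
```

```text
[ 0.48671001 -0.29531285  0.1255147 ] [ 0.31633614 -0.54614108 -1.58544966] [-0.    -0.002 -0.001  0.001 -0.003  0.     0.002]
wrist 24476 [ 0.4866 -0.2936  0.1031] [0.123 0.124 0.021] [-0.002 -0.015]
handle 646 [ 0.4671 -0.3947  0.0711]
scene 319 [ 0.482  -0.2895  0.102 ] [0.126 0.124 0.023] [ 0.031 -0.03 ]
handle 31 [ 0.4574 -0.4083  0.067 ]
top 974 [ 0.4816 -0.2971  0.1035] [0.113 0.123 0.024] [ 0.013 -0.002]
handle 170 [ 0.4635 -0.41    0.0701]
```

View pics/F.png

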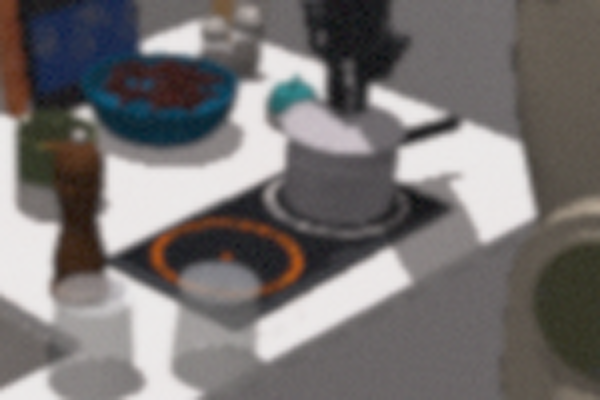

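The view shows the lid level over the pan, and the bystanders still in place. It is about 4 mm off centre and about 22 mm above the rim. I'll make a small trim, then hand in.

Request:
{"method": "move_arm", "body": {
  "plan": [
    {"delta_pos": [-0.0015, -0.0005, 0.001], "turn": [0, 0, 0], "fingers": 1},
    {"delta_pos": [-0.0035, -0.001, 0.002], "turn": [0, 0, 0], "fingers": 1},
    {"delta_pos": [-0.0035, -0.001, 0.002], "turn": [0, 0, 0], "fingers": 1},
    {"delta_pos": [-0.0035, -0.001, 0.002], "turn": [0, 0, 0], "fingers": 1},
    {"delta_pos": [-0.0035, -0.001, 0.002], "turn": [0, 0, 0], "fingers": 1},
    {"delta_pos": [-0.0035, -0.001, 0.002], "turn": [0, 0, 0], "fingers": 1}
  ]
}}

```text
clock: 16.52
position: [0.485, -0.2984, 0.123]
ee_rot: [0.758, 0.652, 0.001, 0.0]
ft_force: [-0.6, 0.6, -0.7]
grip_width: 0.281
grasp_force: 59.1
```

```bash
python3 -c "
from h import *
o=get_obs();print(o['position'],o['ft_force'],o['grasp_force']);print(hand_in())"
```

```text
[ 0.484998   -0.29839934  0.12303658] [-0.58637871  0.59290658 -0.73109612] 59.071526527404785
the job is handed in; nothing more can be done
None
```

I slid the pan into the white ring (about 1 mm off its centre) and handed in with the lid held level, by measurement within about 1 mm of the pan's centre and 2 cm above its rim, at 16.5 s of the 72 s. The hand-in returned no verdict.

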